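# Put the label printer back in service and print the soap's label

## Task

The label printer has just been given a new roll and still stands open and switched off: with light fingertip presses, push its cover fully shut, then switch it on by pressing down the raised front half of its power rocker, and then tap the scale's print key (the wide one at the right-hand end of the row) to print the label for the soap on the pan, and take the hand away. Close the cover without slamming it, press no other key, and grasp, lift or shift nothing: the soap, the pan and everything else on the counter are left alone.

Things in the scene. Friction and masses are not known exactly. Their poses are not given: they have to be found in the camera images.
- printer: label printer, fixed, 210 deep (x) x 130 mm wide (y). Origin: centre of its underside; front = -x, towards the robot; +y to the left seen from the robot. Dark base 85 mm high; the front 60 mm of its top is a level deck with a power rocker on the right, a feed key on the left; behind it the light grey cover, hinged at the rear. Shut, the cover's front wall is at x = -45 mm, 130 mm high
- cover (a joint): opening angle of the printer's cover, rad: 0 shut, up to 1.2 open; starts at 0.5 to 1.0. It is a rigid shell 140 mm long, 130 mm wide and 40 mm deep. A friction hinge keeps it where it is left; it takes 1 to 2 N at its front edge to close it, and at 0 it meets its stop, where the shut cover gives up to 6 mm straight down on springs (5 N to start, then 2 N per mm) and comes back.
- cover_hinge (a point): middle of the cover's hinge line (parallel to the printer's y axis), 95 mm behind the printer's origin, 90 mm above the counter
- cover_front (a point): a point on the cover's outer (upper) face, mid-width, 15 mm behind its front edge: 125 mm from the hinge along the cover and 40 mm off it at right angles. With the cover shut it lies at x = -30, y = 0 mm in the printer's frame, 130 mm above the counter
- rocker (a joint): the printer's power rocker, rad: 0 = off (its front half, towards the robot, stands up; its rear half is level), 0.35 = on (front half pressed down level, rear half up). It stays where it is left; about 2 to 4 N on the front half presses it over; beyond its stop it gives up to 5 mm on a spring (4 N to start, then 2 N per mm).
- rocker_front (a point): where to press the rocker: on the face of its front half, 13 mm ahead of its pivot. The rocker is a V-shaped mid-grey plate, 36 mm long (x) and 24 mm wide (y), its pivot at x = -77, y = -33 mm in the printer's frame, 99 mm above the counter. Off, this point is 4.5 mm above the pivot; on, level with it.
- feed_key (a joint): travel of the printer's round feed key, 18 mm wide, at x = -82, y = +38 mm in the printer's frame; 0 up, 0.008 m down. To be left alone.
- scale: bench scale, fixed to the counter, 270 deep (x) x 220 mm wide (y). Origin at the centre of its underside; its front is its -x side, towards the robot, +y to the left seen from the robot. Front deck 45 mm high with a display and, along the front edge, a row of four dark grey keys: three square ones (22 mm) and, at the right-hand end, the wide print key.
- pan: the scale's steel weighing pan, 190 x 214 mm, a flat plate fixed on the scale behind the deck, its top 75 mm above the counter; origin at the centre of its underside. To be left alone.
- print_key (a joint): travel of the wide print key; 0 up, 0.008 m fully down. Sprung: 1.8 N to start, 6.6 N fully down; half-way is enough; it comes back up by itself.
- print_top (a point): centre of the top face of the print key, which is 24 (x) x 50 mm (y), at x = -112, y = -65 mm in the scale's frame, 55.5 mm above the counter when up
- key_a (a joint): travel of the left-hand square key of the scale, at x = -112, y = +85 mm in its frame; 0 up, 0.008 m down. To be left alone.
- key_b (a joint): the same for the second square key, at y = +45 mm
- key_c (a joint): the same for the third square key, at y = +5 mm, 70 mm from the print key
- soap_mid (a point): centre of the dusky pink bar of soap, 62 x 90 x 30 mm, lying loose on the scale's pan. To be left alone.
- dropper: amber dropper bottle, 34 mm wide, 102 mm tall, standing between printer and scale; origin at the centre of its underside. To be left alone.
- bear: brown bear-shaped soap, 50 mm wide, 73 mm tall, standing between printer and scale, farther back than the dropper bottle; origin at the centre of its underside. To be left alone.
- core: empty cardboard label core, tube 39 mm wide, 86 mm tall, standing on end in front of the printer; origin at the centre of its underside. To be left alone.
- candle: jar candle with wooden lid, 72 mm wide, 85 mm tall, on the left; origin at the centre of its underside. To be left alone.
- hive: beehive-shaped candle, 58 mm wide, 68 mm tall, on the right; origin at the centre of its underside. To be left alone.
- bar: bar of soap lying on the counter, 85 x 58 x 28 mm, on the right; origin at the centre of its underside. To be left alone.
- tin: round tin, 66 mm wide, 40 mm tall, far back in the middle; origin at the centre of its underside. To be left alone.

How it is judged:
By the outcome, as a careful person would: the job done as asked, in the order asked, and still so for the second after the job is handed in, with the robot touching nothing.
It also fails if it takes over 43 s, if anything falls off the work surface, if the arm or the gripper's body presses on something with over 40 N, if the wrist force passes 120 N, or if a joint passes its speed limit or range.

## Robot

A 7-joint arm with a two-finger parallel gripper is mounted at the origin on the work surface. World frame = base frame: x ahead of the robot, y to its left, z up, the work surface at z = 0. Lengths are in m, angles in rad, forces in N, time in s.
With the tool pointing down it reaches from about 0.425 to 0.825 m from the base axis. Payload 3.6 kg.
Tool frame: the origin (TCP) lies between the finger pads; the fingertips stand 11 mm ahead of it and the grasp point (between the pads) lies 8 mm behind it; z points along the fingers, y is the line along which they close (so a half turn about z gives the same grasp; the last joint's range is limited). The gripper opens to 85 mm and grips with 20 to 120 N. Pads are 22 mm wide; open, the fingers measure 114 mm over their backs; the gripper's body (76 mm by 85 mm) begins 54 mm behind the grasp point. The pads swing forward as they close: fully open they stand 13 mm farther back than shut.
Start: joints at [1.085, 0.615, -0.013, 1.423, 0.008, 1.103, -0.04], TCP at [0.288, -0.582, 0.242] pointing down, gripper open.
Joint ranges: [-3.12, 3.12], [-0.3, 2.06], [-1.34, 1.32], [0.26, 2.42], [-1.36, 4.5], [0.01, 1.98], [-2.84, 2.84]. Speed limits (rad/s): [2.79, 2.79, 3.14, 3.14, 3.14, 3.14, 3.14].

## Interface

Orientations are given as a unit quaternion [x, y, z, w].
In Python, from workcell import readout, cams, workorder, models gives the robot as it stands. The module is installed in compiled form; this text tells all that it offers.
- The arm moves only by the tool arm_command, never from a script. Its argument "deltas" is a list of rows, each an object of numbers: "tx", "ty", "tz": the shift along the tool's x, y, z in m; "ax", "ay", "az": the turn, a rotation vector about the tool's x, y, z in degrees. A call has 1 to 20 rows; each row is the pose to reach, as a shift and turn from the pose commanded when the call began, along the tool's axes at that moment; what a row does not reach only later rows make up. A row lasts 1/12 s, in which the tool goes at most 41.7 mm and 7.16 degrees, less where a joint would pass 70% of its speed; a pose out of reach is approached as far as the arm can. A call with a gripper value outside its range is refused whole. "hand" is the opening, from -1 (shut) to 1 (fully open), set as the call begins (left out, the last holds). The fingers move at their own pace and stop on an object; "grip_force" is the grip in N (left out, the last holds). Time passes only in rows, so rows that repeat a pose let the fingers close. It gives the time, the measured TCP pose, the force, the opening and the grip force at its end, in the units of the state.
- readout.read_state(): the state, without advancing time (a new reading comes with each control period).
- cams.get_image(name): name is "scene" or "top" or "wrist"; returns a dict with "frame" (384x512x3 uint8, red, green, blue), "intrinsics" (3x3 intrinsics, pixels), "D" ([k1, k2, p1, p2, k3] as OpenCV has them; the pictures are not rectified), "origin" and "rotation" of the camera in the world. Camera axes: x right, y up, looking along -z (the intrinsics and any distortion apply to the point x, -y, -z); pixel columns grow to the right and rows downward; lengths in m; the calibration is good to about 2 mm. A picture is of the moment at which its call begins. There is no depth.
- workorder.finish_job(): hands the job in; it is judged then, once.
Trained networks look in a picture, given as the dict that the camera call returned (one of the last four; its "shot" number tells which), for a name from the list of things; names that differ only in an ending like _2 or _b are one class to them, and where a whole thing is asked for, a point or a joint stands for the part that bears it (a point fixed in the world has none). Each returns a list of dicts, best first, with "p" (0 to 1); they miss things now and then, are a little off and sometimes report something else, mostly with a low value. They report only what shows in the picture. A call takes as long as a camera call.
- models.recognise(query, picture): "at" ([column, row] as shares, 0 to 1, of the picture: columns of its width, rows of its height, amid what is visible of it).
The state is a dict: "clock": time; "joints": joint angles; "qd": joint speeds; "joint_torque": joint torques, N m; "tool_pos": TCP position; "tcp_rot": TCP orientation; "ft_force": force on the tool from outside, world axes, zero at the start; "moment": the same for the moment, N m; "gripper_width": opening from 0.0 (shut) to 1.0 (fully open); "grip_force": force on a finger pad.
Only numpy, scipy, OpenCV 4.12 (cv2) and the standard library are available. Lean on these libraries where they do the work, as an engineer would, in place of code of your own. Each camera call takes 0.05 s, during which the arm holds its last target. There are 200 camera calls.

## Working session

There is one attempt and no reset: what is moved stays moved. The work goes in short steps, Python scripts to look and compute and a tool call to move; the robot and the scene stay as the last step left them, time stands still between calls to the robot, and variables do not carry over. Pictures are saved under pics/ and viewed, at most 10 in all, crops included, and the job is handed in when it is done.

Besides the shell and the picture viewer there is one more tool, called after "Request:" as name(argument=value, ...) on one line, values as JSON. arm_command: Moves the arm, as the interface text tells. Its arguments: {"type":"object","properties":{"deltas":{"type":"array","items":{"type":"object","properties":{"tx":{"type":"number"},"ty":{"type":"number"},"tz":{"type":"number"},"ax":{"type":"number"},"ay":{"type":"number"},"az":{"type":"number"}}}},"hand":{"type":"number"},"grip_force":{"type":"number"}},"required":["deltas"]}

```bash
mkdir -p pics
cat > h.py <<'E'
import numpy as np, cv2
from scipy.spatial.transform import Rotation as R
from workcell import readout, cams, workorder, models
def ray(im,px):
    K=np.array(im["intrinsics"],float);D=np.array(im["D"],float)
    u=cv2.undistortPoints(np.array([[px]],float),K,D)[0,0]
    d=np.array(im["rotation"])@np.array([u[0],-u[1],-1.])
    return np.array(im["origin"]),d
def atz(im,px,z):
    o,d=ray(im,px); return o+d*(z-o[2])/d[2]
def proj(im,P):
    c=np.array(im["rotation"]).T@(np.array(P,float)-np.array(im["origin"]))
    K=np.array(im["intrinsics"],float);D=np.array(im["D"],float)
    return cv2.projectPoints(np.array([[c[0],-c[1],-c[2]]]),np.zeros(3),np.zeros(3),K,D)[0][0,0]
def save(im,n): cv2.imwrite("pics/"+n,cv2.cvtColor(im["frame"],cv2.COLOR_RGB2BGR))
E
python3 - <<'E'
from h import *
for c in ["top","scene"]:
    im=cams.get_image(c); save(im,c+"0.png"); print(c,np.round(im["origin"],3),np.round(im["rotation"],2).tolist())
    for n,z in [("printer",.05),("cover_front",.15),("rocker_front",.103),("feed_key",.09),("print_top",.0555),("key_a",.0555),("pan",.075),("soap_mid",.09),("dropper",.05),("core",.04),("bear",.04)]:
        for r in models.recognise(n,im)[:3]:
            px=np.array(r["at"])*[512,384]; print(n,round(r["p"],2),px.round(),atz(im,px,z).round(3))
print(readout.read_state())
E
```

```text
top [0.464 0.012 1.328] [0.02, -0.03, -0.7, 0.72]Traceback (most recent call last):
  File "<stdin>", line 6, in <module>
  File "h.py", line 10, in atz
    o,d=ray(im,px); return o+d*(z-o[2])/d[2]
        ~~~^^^^^^^
  File "h.py", line 7, in ray
    d=np.array(im["rotation"])@np.array([u[0],-u[1],-1.])
      ~~~~~~~~~~~~~~~~~~~~~~~~^~~~~~~~~~~~~~~~~~~~~~~~~~~
ValueError: matmul: Input operand 1 has a mismatch in its core dimension 0, with gufunc signature (n?,k),(k,m?)->(n?,m?) (size 3 is different from 4)
```

Rotation is a quaternion.

```bash
sed -i 's/np.array(im\["rotation"\])/R.from_quat(im["rotation"]).as_matrix()/' h.py
python3 - <<'E'
from h import *
for c in ["top","scene"]:
    im=cams.get_image(c); save(im,c+"0.png"); print(c,np.round(im["origin"],3),np.round(im["rotation"],2).tolist())
    for n,z in [("printer",.05),("cover_front",.15),("rocker_front",.103),("feed_key",.09),("print_top",.0555),("key_a",.0555),("pan",.075),("soap_mid",.09),("dropper",.05),("core",.04),("bear",.04)]:
        for r in models.recognise(n,im)[:4]:
            px=np.array(r["at"])*[512,384]; print(n,round(r["p"],2),px.round(),atz(im,px,z).round(3))
print(readout.read_state())
a=cv2.imread("pics/top0.png");b=cv2.imread("pics/scene0.png")
cv2.imwrite("pics/t0.png",cv2.resize(a,(800,600),interpolation=cv2.INTER_CUBIC))
cv2.imwrite("pics/s0.png",cv2.resize(b,(800,600),interpolation=cv2.INTER_CUBIC))
E
```

```text
top [0.464 0.012 1.328] [0.02, -0.03, -0.7, 0.72]
printer 0.81 [338. 185.] [ 0.568 -0.258  0.05 ]
cover_front 0.6 [346. 175.] [ 0.59  -0.259  0.15 ]
cover_front 0.5 [253. 164.] [0.615 0.013 0.15 ]
cover_front 0.49 [172. 174.] [0.58  0.249 0.15 ]
rocker_front 0.53 [340. 216.] [ 0.471 -0.253  0.103]
feed_key 0.44 [342. 214.] [ 0.479 -0.261  0.09 ]
print_top 0.56 [193. 228.] [0.42  0.193 0.056]
print_top 0.2 [172. 188.] [0.545 0.264 0.056]
key_a 0.57 [142. 222.] [0.435 0.354 0.056]
key_a 0.55 [160. 224.] [0.429 0.297 0.056]
pan 0.86 [170. 187.] [0.547 0.266 0.075]
pan 0.44 [342. 218.] [ 0.464 -0.266  0.075]
soap_mid 0.72 [172. 172.] [0.592 0.261 0.09 ]
soap_mid 0.43 [347. 175.] [ 0.599 -0.276  0.09 ]
soap_mid 0.37 [339. 185.] [ 0.567 -0.253  0.09 ]
dropper 0.42 [258. 190.] [ 0.546 -0.004  0.05 ]
bear 0.73 [345. 175.] [ 0.603 -0.279  0.04 ]
bear 0.65 [253. 164.] [0.629 0.013 0.04 ]
scene [0.974 0.63  0.904] [0.11, 0.36, 0.89, 0.26]
printer 0.55 [223. 157.] [ 0.552 -0.277  0.05 ]
printer 0.23 [400. 320.] [0.477 0.508 0.05 ]
cover_front 0.61 [212. 144.] [ 0.6   -0.248  0.15 ]
cover_front 0
[... 551 characters left out ...]
oints': array([ 1.0844947 ,  0.61488284, -0.01258888,  1.42338408,  0.00808313,
        1.10340956, -0.04041693]), 'qd': array([-0.00136155,  0.00088275,  0.00069441, -0.0014456 , -0.00026958,
       -0.00040811, -0.00011248]), 'joint_torque': array([ 8.44521696e-05, -4.69105625e+01,  2.58950824e-01, -1.71335131e+01,
        9.99320095e-03,  1.70964086e-03,  1.60659948e-05]), 'tool_pos': array([ 0.2884598 , -0.58246083,  0.24231368]), 'tcp_rot': array([ 9.73688026e-01,  2.27885117e-01,  1.76690260e-05, -2.21158675e-05]), 'ft_force': array([-1.07436097,  0.41870707,  0.06526558]), 'moment': array([ 0.00129015, -0.03694176, -0.01429907]), 'grip_force': 0.0, 'gripper_width': 1.0018753953397914}
```

View pics/t0.png

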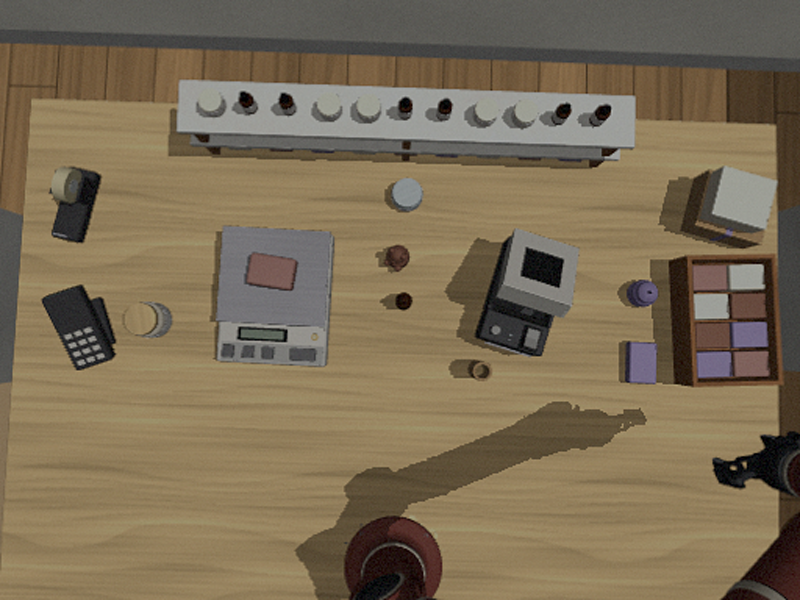

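View pics/s0.png

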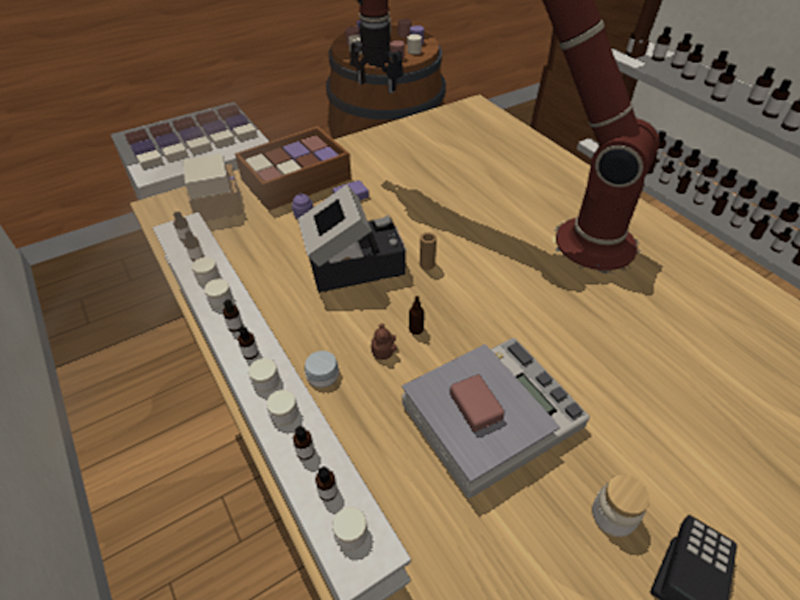

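The top view (800x600) shows the printer at about (527,293), turned roughly 15° with its cover open. The rocker is at (532,338), the feed key at (497,329), the scale's print key at (302,354) and key a at (228,351). The core stands in front of the printer at (480,370).

```bash
cat >> h.py <<'E'
def fit(pw,pl): # 2D rigid fit: world=Rz(a)*local+t
    pw=np.array(pw);pl=np.array(pl);a=pw-pw.mean(0);b=pl-pl.mean(0)
    th=np.arctan2((b[:,0]*a[:,1]-b[:,1]*a[:,0]).sum(),(b*a).sum())
    c,s=np.cos(th),np.sin(th);M=np.array([[c,-s],[s,c]]);t=pw.mean(0)-M@pl.mean(0)
    return th,t,M,np.abs(pw-(pl@M.T+t)).max()
E
python3 - <<'E'
from h import *
im=cams.get_image("top")
f=800/512
P=[(atz(im,(497/f,329/f),.09)[:2]),(atz(im,(532/f,338/f),.1)[:2])]
print(fit(P,[(-.082,.038),(-.077,-.033)]))
S=[(atz(im,(u/f,v/f),.0555)[:2]) for u,v in [(228,351),(248,352),(267,353),(302,354)]]
print(fit(S,[(-.112,.085),(-.112,.045),(-.112,.005),(-.112,-.065)]),S[3])
im=cams.get_image("wrist");s=readout.read_state();T=R.from_quat(s["tcp_rot"]).as_matrix()
print("cam in tool",T.T@(np.array(im["origin"])-s["tool_pos"]),T.T@R.from_quat(im["rotation"]).as_matrix(),im["intrinsics"])
print(T)
E
```

```text
(np.float64(-0.29981834869794644), array([ 0.55367335, -0.24782208]), array([[ 0.95539015,  0.29534666],
       [-0.29534666,  0.95539015]]), np.float64(0.0013282202248924846))
(np.float64(-0.011044903923173139), array([0.5380009 , 0.25593715]), array([[ 0.99993901,  0.01104468],
       [-0.01104468,  0.99993901]]), np.float64(0.001535657099358989)) [0.4256069  0.19371377]
cam in tool [ 0.08158218 -0.00021278 -0.13115383] [[-8.26167958e-05  9.50299066e-01  3.11338527e-01]
 [ 9.99999989e-01  1.17438787e-04 -9.30985802e-05]
 [-1.25034713e-04  3.11338516e-01 -9.50299065e-01]] [[283.99009994   0.         257.7133667 ]
 [  0.         283.99009994 183.58485186]
 [  0.           0.           1.        ]]
[[ 8.96127319e-01  4.43797055e-01 -5.21920688e-05]
 [ 4.43797058e-01 -8.96127310e-01  1.22726790e-04]
 [ 7.69504971e-06 -1.33141516e-04 -9.99999991e-01]]
```

Request:
arm_command(deltas=[{"tz": -0.04}, {"tx": 0.03, "ty": -0.02, "tz": -0.07, "az": 5}, {"tx": 0.343, "ty": -0.223, "tz": -0.07, "az": 43.5}, {"tx": 0.343, "ty": -0.223, "tz": -0.07, "az": 43.5}, {"tx": 0.343, "ty": -0.223, "tz": -0.07, "az": 43.5}, {"tx": 0.343, "ty": -0.223, "tz": -0.07, "az": 43.5}, {"tx": 0.343, "ty": -0.223, "tz": -0.07, "az": 43.5}, {"tx": 0.343, "ty": -0.223, "tz": -0.07, "az": 43.5}, {"tx": 0.343, "ty": -0.223, "tz": -0.07, "az": 43.5}, {"tx": 0.343, "ty": -0.223, "tz": -0.07, "az": 43.5}, {"tx": 0.343, "ty": -0.223, "tz": -0.07, "az": 43.5}, {"tx": 0.343, "ty": -0.223, "tz": -0.07, "az": 43.5}, {"tx": 0.343, "ty": -0.223, "tz": -0.07, "az": 43.5}, {"tx": 0.343, "ty": -0.223, "tz": -0.07, "az": 43.5}, {"tx": 0.343, "ty": -0.223, "tz": -0.07, "az": 43.5}], hand=-1)

```text
invalid input at $.deltas[0]: expected keys tx, ty, tz, ax, ay, az
```

Run:
```python
from h import *
im=cams.get_image("wrist"); save(im,"w1.png");s=readout.read_state()
print(s["clock"],s["tool_pos"],s["ft_force"],s["gripper_width"],R.from_quat(s["tcp_rot"]).as_matrix().round(4).tolist())
for n,z in [("rocker_front",.1),("feed_key",.09),("cover_front",.2),("printer",.085)]:
    for r in models.recognise(n,im)[:2]:
        px=np.array(r["at"])*[512,384]; print(n,round(r["p"],2),px.round(),atz(im,px,z).round(3))
a=cv2.imread("pics/w1.png");cv2.imwrite("pics/w1b.png",cv2.resize(a,(800,600),interpolation=cv2.INTER_CUBIC))
```

```text
1.45 [ 0.28845111 -0.58246227  0.24228455] [-0.64929719 -0.74425071  0.2587028 ] 1.0000411409990406 [[0.8961, 0.4438, 0.0], [0.4438, -0.8961, 0.0001], [0.0001, -0.0001, -1.0]]
```

View pics/w1b.png

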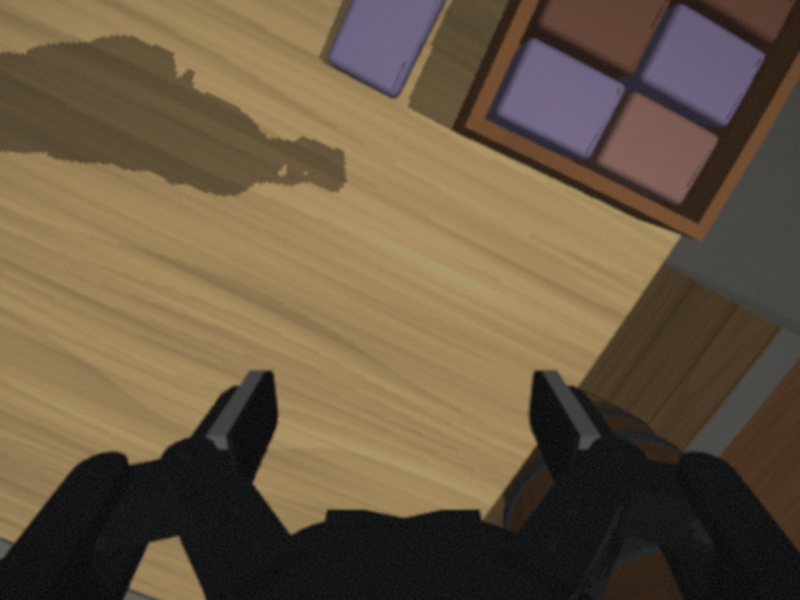

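The move was refused because every row needs all six keys. The picture is still the start pose, with the fingers in its lower half, so I'll stop a little short of the printer to keep the deck in view.

Request:
arm_command(deltas=[{"tx": 0, "ty": 0, "tz": -0.04, "ax": 0, "ay": 0, "az": 0}, {"tx": 0.03, "ty": -0.02, "tz": -0.06, "ax": 0, "ay": 0, "az": 5}, {"tx": 0.314, "ty": -0.251, "tz": -0.06, "ax": 0, "ay": 0, "az": 43.5}, {"tx": 0.314, "ty": -0.251, "tz": -0.06, "ax": 0, "ay": 0, "az": 43.5}, {"tx": 0.314, "ty": -0.251, "tz": -0.06, "ax": 0, "ay": 0, "az": 43.5}, {"tx": 0.314, "ty": -0.251, "tz": -0.06, "ax": 0, "ay": 0, "az": 43.5}, {"tx": 0.314, "ty": -0.251, "tz": -0.06, "ax": 0, "ay": 0, "az": 43.5}, {"tx": 0.314, "ty": -0.251, "tz": -0.06, "ax": 0, "ay": 0, "az": 43.5}, {"tx": 0.314, "ty": -0.251, "tz": -0.06, "ax": 0, "ay": 0, "az": 43.5}, {"tx": 0.314, "ty": -0.251, "tz": -0.06, "ax": 0, "ay": 0, "az": 43.5}, {"tx": 0.314, "ty": -0.251, "tz": -0.06, "ax": 0, "ay": 0, "az": 43.5}, {"tx": 0.314, "ty": -0.251, "tz": -0.06, "ax": 0, "ay": 0, "az": 43.5}, {"tx": 0.314, "ty": -0.251, "tz": -0.06, "ax": 0, "ay": 0, "az": 43.5}, {"tx": 0.314, "ty": -0.251, "tz": -0.06, "ax": 0, "ay": 0, "az": 43.5}, {"tx": 0.314, "ty": -0.251, "tz": -0.06, "ax": 0, "ay": 0, "az": 43.5}], hand=-1)

```text
clock: 2.9
tool_pos: [0.4577, -0.2199, 0.3024]
tcp_rot: [0.989, -0.151, -0.0, 0.001]
ft_force: [0.3, -0.8, 0.0]
gripper_width: -0.005
grip_force: 0.0
```

Run:
```python
from h import *
im=cams.get_image("wrist"); save(im,"w2.png");s=readout.read_state()
print(s["clock"],s["tool_pos"],s["ft_force"],s["gripper_width"],R.from_quat(s["tcp_rot"]).as_matrix().round(4).tolist())
for n,z in [("rocker_front",.1),("feed_key",.09),("cover_front",.2),("printer",.085)]:
    for r in models.recognise(n,im)[:2]:
        px=np.array(r["at"])*[512,384]; print(n,round(r["p"],2),px.round(),atz(im,px,z).round(3))
import pickle;pickle.dump(im,open("w2.pkl","wb"))
a=cv2.imread("pics/w2.png");cv2.imwrite("pics/w2b.png",cv2.resize(a,(800,600),interpolation=cv2.INTER_CUBIC))
```

```text
2.95 [ 0.45762173 -0.21997715  0.30237109] [-0.04261408  0.21566791  0.32746129] -0.000443018958211541 [[0.9545, -0.2982, -0.0003], [-0.2982, -0.9545, -0.0008], [-0.0, 0.0008, -1.0]]
feed_key 0.43 [228. 145.] [ 0.486 -0.189  0.09 ]
cover_front 0.63 [251.  53.] [ 0.563 -0.246  0.2  ]
printer 0.85 [253.  70.] [ 0.559 -0.245  0.085]
```

View pics/w2b.png

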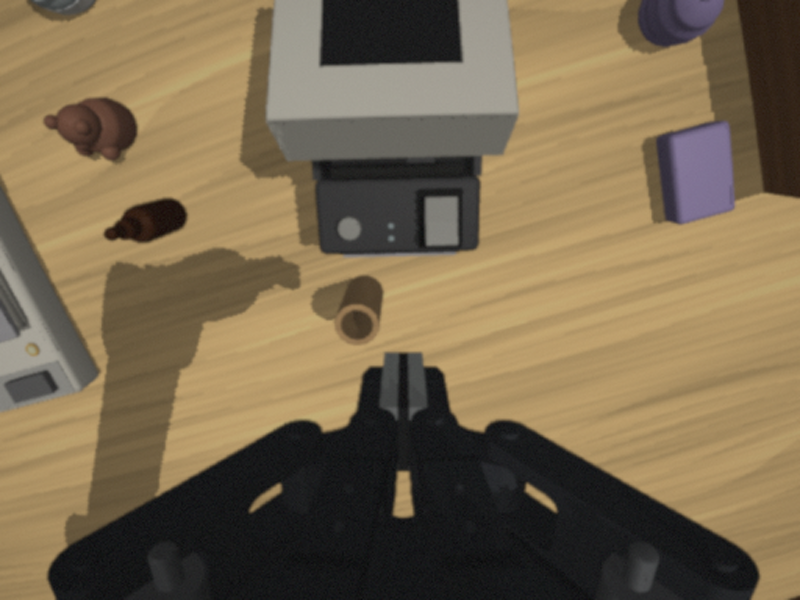

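The wrist view (800x600) shows the feed key at (349,229) and the rocker centred at (441,220). The front top corners of the deck are at about (322,250) and (477,248). The cover's front edge runs from (270,119) to (517,111), and the bottom of its front wall from (287,159) to (503,153). The core at (357,320) is low and well clear of the shut fingers.

Run:
```python
from h import *
import pickle
from scipy.optimize import least_squares
im=pickle.load(open("w2.pkl","rb"));f=800/512
fx=[((349,229),(-.082,.038,.09)),((441,220),(-.077,-.033,.1)),((320,250),(-.105,.065,.083)),((479,248),(-.105,-.065,.083))]
cv=[((270,119),(.14,.065,.04)),((517,111),(.14,-.065,.04)),((287,159),(.14,.065,0)),((503,153),(.14,-.065,0))]
def W(p,q):
    c,s=np.cos(p[2]),np.sin(p[2]);return np.array([p[0]+c*q[0]-s*q[1],p[1]+s*q[0]+c*q[1],q[2]])
def C(t,q):return (.095-q[0]*np.cos(t)+q[2]*np.sin(t),q[1],.09+q[0]*np.sin(t)+q[2]*np.cos(t))
def res(p):return np.concatenate([proj(im,W(p,q))-np.array(u)/f for u,q in fx]+[proj(im,W(p,C(p[3],q)))-np.array(u)/f for u,q in cv])
r=least_squares(res,[.5537,-.2478,-.3,.7]);p=r.x
print(p,r.fun.round(1))
T=np.array([[.9545,-.2982,0],[-.2982,-.9545,0],[0,0,-1]]);t0=np.array([.4576,-.2200,.3024])
def tool(P): return T.T@(np.array(P)+[0,0,.011]-t0)
for t in np.linspace(p[3],0,8): 
    P=W(p,C(t,(.125,0,.04)));print(round(t,2),"world",P.round(4),"tool",tool(P).round(4))
print("rocker",tool(W(p,(-.09,-.033,.1035))).round(4),W(p,(-.09,-.033,.1035)))
```

```text
[ 0.55670467 -0.24393029 -0.27695412  0.50816079] [ 0.5 -2.2  0.5 -0.7 -0.4  1.9  0.3  0.6 -2.4  1.   1.7  1.6 -0.2 -1.2
  0.3 -1.1]
0.51 world [ 0.5618 -0.2454  0.1858] tool [ 0.107  -0.0068  0.1056]
0.44 world [ 0.5553 -0.2435  0.179 ] tool [ 0.1003 -0.0067  0.1124]
0.36 world [ 0.5493 -0.2418  0.1718] tool [ 0.0941 -0.0065  0.1196]
0.29 world [ 0.5439 -0.2403  0.1641] tool [ 0.0884 -0.0064  0.1273]
0.22 world [ 0.539  -0.2389  0.1561] tool [ 0.0833 -0.0062  0.1353]
0.15 world [ 0.5347 -0.2377  0.1477] tool [ 0.0788 -0.0061  0.1437]
0.07 world [ 0.531  -0.2366  0.139 ] tool [ 0.075  -0.006   0.1524]
0.0 world [ 0.5278 -0.2357  0.13  ] tool [ 0.0717 -0.0059  0.1614]
rocker [0.0126 0.0286 0.1879] [ 0.46111123 -0.25106431  0.1035    ]
```

Request:
arm_command(deltas=[{"tx": 0.04, "ty": -0.003, "tz": 0.02, "ax": 0, "ay": 0, "az": 0}, {"tx": 0.08, "ty": -0.005, "tz": 0.04, "ax": 0, "ay": 0, "az": 0}, {"tx": 0.114, "ty": -0.006, "tz": 0.06, "ax": 0, "ay": 0, "az": 0}, {"tx": 0.114, "ty": -0.006, "tz": 0.075, "ax": 0, "ay": 0, "az": 0}, {"tx": 0.114, "ty": -0.006, "tz": 0.082, "ax": 0, "ay": 0, "az": 0}, {"tx": 0.114, "ty": -0.006, "tz": 0.086, "ax": 0, "ay": 0, "az": 0}, {"tx": 0.114, "ty": -0.006, "tz": 0.09, "ax": 0, "ay": 0, "az": 0}, {"tx": 0.114, "ty": -0.006, "tz": 0.094, "ax": 0, "ay": 0, "az": 0}, {"tx": 0.114, "ty": -0.006, "tz": 0.098, "ax": 0, "ay": 0, "az": 0}, {"tx": 0.113, "ty": -0.006, "tz": 0.102, "ax": 0, "ay": 0, "az": 0}, {"tx": 0.111, "ty": -0.006, "tz": 0.105, "ax": 0, "ay": 0, "az": 0}])

```text
clock: 4.07
tool_pos: [0.5662, -0.2452, 0.1979]
tcp_rot: [0.989, -0.149, 0.001, 0.0]
ft_force: [-0.0, -0.5, 1.2]
gripper_width: -0.001
grip_force: 0.4
```

Run:
```python
from h import *
s=readout.read_state();print(s["tool_pos"],s["ft_force"])
im=cams.get_image("scene");save(im,"s2.png")
a=im["frame"][90:220,170:330,::-1];cv2.imwrite("pics/s2b.png",cv2.resize(a,(640,520),interpolation=cv2.INTER_CUBIC))
```

```text
[ 0.56624017 -0.24524967  0.19787416] [-0.0477483  -0.5284873   1.20103916]
```

View pics/s2b.png

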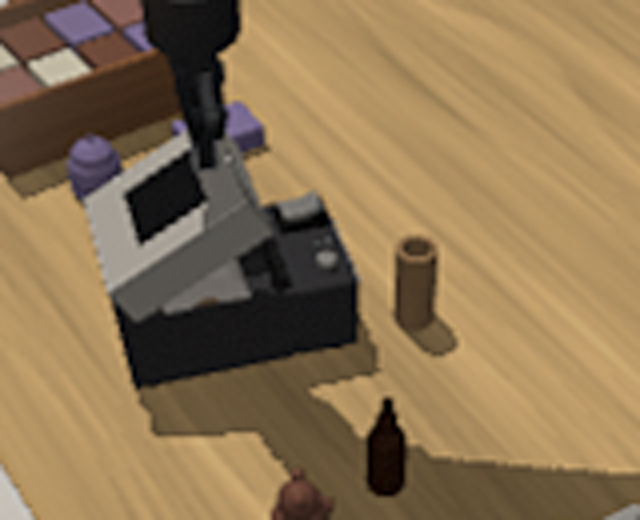

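The scene crop shows the shut fingertips resting on the cover's upper face near its front edge, at (205,160) in the crop, and the force reads 1.2 N. I'll follow the hinge arc slowly.

Request:
arm_command(deltas=[{"tx": -0.003, "ty": 0, "tz": 0.003, "ax": 0, "ay": 0, "az": 0}, {"tx": -0.006, "ty": 0, "tz": 0.006, "ax": 0, "ay": 0, "az": 0}, {"tx": -0.009, "ty": 0, "tz": 0.0095, "ax": 0, "ay": 0, "az": 0}, {"tx": -0.012, "ty": 0, "tz": 0.013, "ax": 0, "ay": 0, "az": 0}, {"tx": -0.0145, "ty": 0, "tz": 0.016, "ax": 0, "ay": 0, "az": 0}, {"tx": -0.017, "ty": 0, "tz": 0.0195, "ax": 0, "ay": 0, "az": 0}, {"tx": -0.019, "ty": 0, "tz": 0.0225, "ax": 0, "ay": 0, "az": 0}, {"tx": -0.0215, "ty": 0, "tz": 0.026, "ax": 0, "ay": 0, "az": 0}, {"tx": -0.0235, "ty": 0, "tz": 0.0295, "ax": 0, "ay": 0, "az": 0}, {"tx": -0.0255, "ty": 0, "tz": 0.033, "ax": 0, "ay": 0, "az": 0}, {"tx": -0.0275, "ty": 0, "tz": 0.0365, "ax": 0, "ay": 0, "az": 0}, {"tx": -0.029, "ty": 0, "tz": 0.04, "ax": 0, "ay": 0, "az": 0}, {"tx": -0.0305, "ty": 0, "tz": 0.0435, "ax": 0, "ay": 0, "az": 0}, {"tx": -0.032, "ty": 0, "tz": 0.0465, "ax": 0, "ay": 0, "az": 0}, {"tx": -0.033, "ty": 0, "tz": 0.049, "ax": 0, "ay": 0, "az": 0}, {"tx": -0.034, "ty": 0, "tz": 0.051, "ax": 0, "ay": 0, "az": 0}, {"tx": -0.0345, "ty": 0, "tz": 0.053, "ax": 0, "ay": 0, "az": 0}, {"tx": -0.035, "ty": 0, "tz": 0.0545, "ax": 0, "ay": 0, "az": 0}])

```text
clock: 5.62
tool_pos: [0.5327, -0.2347, 0.1426]
tcp_rot: [0.989, -0.149, -0.0, -0.0]
ft_force: [0.3, 0.2, 0.7]
gripper_width: 0.001
grip_force: 0.2
```

Request:
arm_command(deltas=[{"tx": 0, "ty": 0, "tz": 0.001, "ax": 0, "ay": 0, "az": 0}, {"tx": -0.0005, "ty": 0, "tz": 0.002, "ax": 0, "ay": 0, "az": 0}, {"tx": -0.0005, "ty": 0, "tz": 0.003, "ax": 0, "ay": 0, "az": 0}, {"tx": -0.0005, "ty": 0, "tz": 0.003, "ax": 0, "ay": 0, "az": 0}])

```text
clock: 5.95
tool_pos: [0.5322, -0.2347, 0.14]
tcp_rot: [0.989, -0.149, -0.0, -0.0]
ft_force: [-1.5, 0.7, 3.0]
gripper_width: 0.001
grip_force: 1.6
```

Request:
arm_command(deltas=[{"tx": 0, "ty": 0, "tz": 0.001, "ax": 0, "ay": 0, "az": 0}, {"tx": 0, "ty": 0, "tz": 0.002, "ax": 0, "ay": 0, "az": 0}, {"tx": 0, "ty": 0, "tz": 0.0025, "ax": 0, "ay": 0, "az": 0}, {"tx": 0, "ty": 0, "tz": 0.0025, "ax": 0, "ay": 0, "az": 0}])

```text
clock: 6.28
tool_pos: [0.532, -0.2346, 0.1378]
tcp_rot: [0.989, -0.149, -0.0, -0.0]
ft_force: [-3.1, 0.8, 6.0]
gripper_width: -0.0
grip_force: 3.1
```

Request:
arm_command(deltas=[{"tx": 0, "ty": 0, "tz": -0.005, "ax": 0, "ay": 0, "az": 0}, {"tx": 0, "ty": 0, "tz": -0.025, "ax": 0, "ay": 0, "az": 0}, {"tx": -0.02, "ty": 0, "tz": -0.055, "ax": 0, "ay": 0, "az": 0}, {"tx": -0.055, "ty": 0.004, "tz": -0.075, "ax": 0, "ay": 0, "az": 0}, {"tx": -0.085, "ty": 0.006, "tz": -0.09, "ax": 0, "ay": 0, "az": 0}, {"tx": -0.085, "ty": 0.006, "tz": -0.09, "ax": 0, "ay": 0, "az": 0}, {"tx": -0.085, "ty": 0.006, "tz": -0.09, "ax": 0, "ay": 0, "az": 0}])

```text
clock: 6.87
tool_pos: [0.449, -0.2156, 0.2285]
tcp_rot: [0.989, -0.15, 0.001, 0.0]
ft_force: [0.2, -1.1, -0.5]
gripper_width: 0.0
grip_force: 0.0
```

Run:
```python
from h import *
import pickle
im=cams.get_image("wrist"); save(im,"w3.png");s=readout.read_state()
print(s["clock"],s["tool_pos"],s["ft_force"],R.from_quat(s["tcp_rot"]).as_matrix().round(4).tolist())
pickle.dump(im,open("w3.pkl","wb"));pickle.dump(s,open("s3.pkl","wb"))
for n,z in [("rocker_front",.1),("feed_key",.09),("cover_front",.13)]:
    for r in models.recognise(n,im)[:2]:
        px=np.array(r["at"])*[512,384]; print(n,round(r["p"],2),px.round(),atz(im,px,z).round(3))
a=cv2.imread("pics/w3.png");cv2.imwrite("pics/w3b.png",cv2.resize(a,(800,600),interpolation=cv2.INTER_CUBIC))
```

```text
6.9167 [ 0.44992211 -0.21551534  0.22780691] [0.9012501  0.29036472 0.10830623] [[0.9555, -0.295, 0.0023], [-0.295, -0.9555, -0.0007], [0.0023, -0.0, -1.0]]
rocker_front 0.67 [290. 143.] [ 0.475 -0.253  0.1  ]
feed_key 0.74 [220. 149.] [ 0.487 -0.188  0.09 ]
feed_key 0.52 [483. 110.] [ 0.45  -0.441  0.09 ]
cover_front 0.74 [252.  55.] [ 0.553 -0.242  0.13 ]
```

View pics/w3b.png

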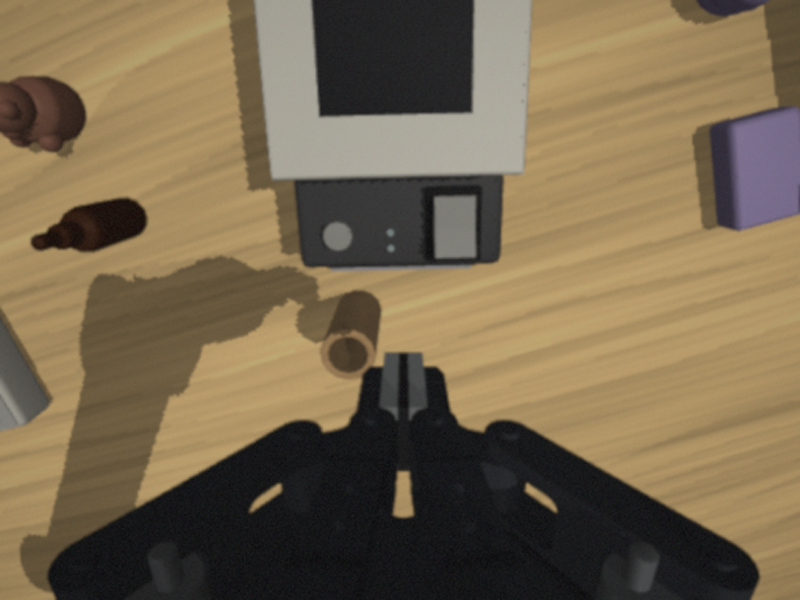

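The wrist view shows the cover shut flush, with its front edge running from (270,179) to (524,174). The rocker plate spans columns 433–477 and rows 195–260, and the feed key is at (338,236).

Run:
```python
from h import *
import pickle
from scipy.optimize import least_squares
im=pickle.load(open("w3.pkl","rb"));s=pickle.load(open("s3.pkl","rb"));f=800/512
fx=[((338,236),(-.082,.038,.091)),((270,179),(-.045,.065,.13)),((524,174),(-.045,-.065,.13)),((434,194),(-.059,-.021,.099)),((475,194),(-.059,-.045,.099)),((433,259),(-.094,-.021,.105)),((477,258),(-.094,-.045,.105))]
def W(p,q):
    c,s=np.cos(p[2]),np.sin(p[2]);return np.array([p[0]+c*q[0]-s*q[1],p[1]+s*q[0]+c*q[1],q[2]])
r=least_squares(lambda p:np.concatenate([proj(im,W(p,q))-np.array(u)/f for u,q in fx]),[.5537,-.2478,-.3]);p=r.x
print(p,r.fun.round(1))
T=R.from_quat(s["tcp_rot"]).as_matrix()
P=W(p,(-.09,-.033,.1035));print(P, T.T@(P+[0,0,.011]-s["tool_pos"]))
```

```text
[ 0.55543641 -0.24308126 -0.27835525] [-0.4 -0.8 -0.6  0.4  0.5 -0.1  0.1  1.5  0.2  1.   1.2 -1.1 -1.  -1. ]
[ 0.45983307 -0.25008133  0.1035    ] [0.01940113 0.03010824 0.11335158]
```

Request:
arm_command(deltas=[{"tx": 0.01, "ty": 0.015, "tz": 0.03, "ax": 0, "ay": 0, "az": 0}, {"tx": 0.019, "ty": 0.03, "tz": 0.06, "ax": 0, "ay": 0, "az": 0}, {"tx": 0.019, "ty": 0.03, "tz": 0.085, "ax": 0, "ay": 0, "az": 0}, {"tx": 0.019, "ty": 0.03, "tz": 0.1, "ax": 0, "ay": 0, "az": 0}, {"tx": 0.019, "ty": 0.03, "tz": 0.104, "ax": 0, "ay": 0, "az": 0}, {"tx": 0.019, "ty": 0.03, "tz": 0.107, "ax": 0, "ay": 0, "az": 0}, {"tx": 0.019, "ty": 0.03, "tz": 0.11, "ax": 0, "ay": 0, "az": 0}, {"tx": 0.019, "ty": 0.03, "tz": 0.112, "ax": 0, "ay": 0, "az": 0}, {"tx": 0.019, "ty": 0.03, "tz": 0.114, "ax": 0, "ay": 0, "az": 0}, {"tx": 0.019, "ty": 0.03, "tz": 0.116, "ax": 0, "ay": 0, "az": 0}, {"tx": 0.019, "ty": 0.03, "tz": 0.117, "ax": 0, "ay": 0, "az": 0}, {"tx": 0.019, "ty": 0.03, "tz": 0.117, "ax": 0, "ay": 0, "az": 0}])

```text
clock: 8.07
tool_pos: [0.4586, -0.2495, 0.1105]
tcp_rot: [0.989, -0.149, 0.0, -0.0]
ft_force: [-1.0, 0.2, 1.9]
gripper_width: -0.0
grip_force: 0.7
```

Request:
arm_command(deltas=[{"tx": 0, "ty": 0, "tz": 0.001, "ax": 0, "ay": 0, "az": 0}, {"tx": 0, "ty": 0, "tz": 0.002, "ax": 0, "ay": 0, "az": 0}, {"tx": 0, "ty": 0, "tz": 0.003, "ax": 0, "ay": 0, "az": 0}, {"tx": 0, "ty": 0, "tz": 0.003, "ax": 0, "ay": 0, "az": 0}])

```text
clock: 8.4
tool_pos: [0.4587, -0.2496, 0.108]
tcp_rot: [0.989, -0.149, 0.0, -0.0]
ft_force: [-1.9, 1.0, 7.7]
gripper_width: -0.002
grip_force: 3.8
```

Request:
arm_command(deltas=[{"tx": 0, "ty": 0, "tz": -0.01, "ax": 0, "ay": 0, "az": 0}, {"tx": 0, "ty": 0, "tz": -0.04, "ax": 0, "ay": 0, "az": 0}, {"tx": 0, "ty": -0.01, "tz": -0.08, "ax": 0, "ay": 0, "az": 0}, {"tx": -0.019, "ty": -0.03, "tz": -0.12, "ax": 0, "ay": 0, "az": 0}, {"tx": -0.019, "ty": -0.03, "tz": -0.12, "ax": 0, "ay": 0, "az": 0}, {"tx": -0.019, "ty": -0.03, "tz": -0.12, "ax": 0, "ay": 0, "az": 0}])

```text
clock: 8.9
tool_pos: [0.4508, -0.2146, 0.2303]
tcp_rot: [0.989, -0.148, 0.003, 0.0]
ft_force: [0.2, 0.1, -0.0]
gripper_width: 0.003
grip_force: 0.0
```

Run:
```python
from h import *
im=cams.get_image("wrist"); save(im,"w4.png");s=readout.read_state()
print(s["clock"],s["tool_pos"],R.from_quat(s["tcp_rot"]).as_matrix().round(4).tolist())
f=lambda n:cv2.resize(cv2.imread(n)[90:190,170:340],(680,400)[:2],interpolation=cv2.INTER_CUBIC)[:290]
cv2.imwrite("pics/cmp.png",np.vstack([f("pics/w3.png"),f("pics/w4.png")]))
# next hover: print key with wrist camera, yaw 0
T=R.from_quat(s["tcp_rot"]).as_matrix()
print("to hover",T.T@(np.array([.39,.19,.2])-s["tool_pos"]), "yaw",np.degrees(np.arctan2(T[1,0],T[0,0])))
```

```text
8.95 [ 0.44984366 -0.21526977  0.2283275 ] [[0.9558, -0.2939, 0.0028], [-0.2939, -0.9558, -0.0012], [0.0031, 0.0003, -1.0]]
to hover [-0.17638052 -0.36979908  0.02767405] yaw -17.089329373787187
```

View pics/cmp.png

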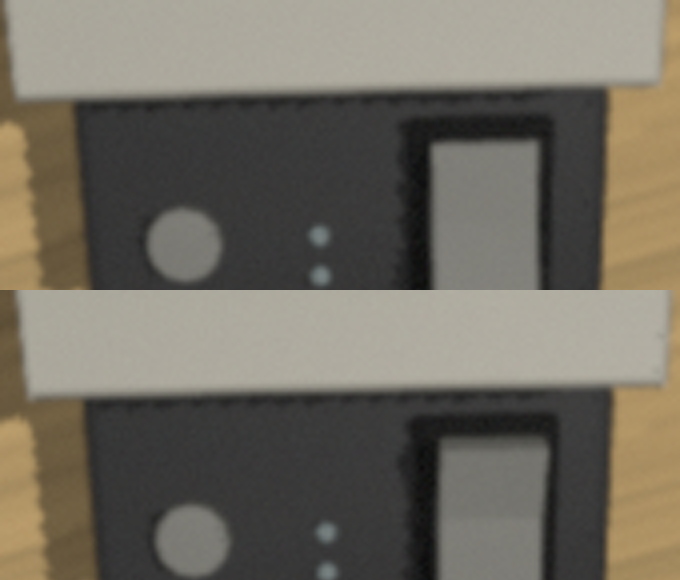

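Comparing the crops before (top) and after (bottom): the crease across the rocker now shows and its rear half, at about (490,480), is tilted up, so it is on. The cover is still shut. Next is the scale.

Request:
arm_command(deltas=[{"tx": 0.0, "ty": -0.04, "tz": 0, "ax": 0, "ay": 0, "az": -4}, {"tx": 0.0, "ty": -0.08, "tz": 0, "ax": 0, "ay": 0, "az": -8}, {"tx": -0.005, "ty": -0.12, "tz": 0, "ax": 0, "ay": 0, "az": -12}, {"tx": -0.02, "ty": -0.157, "tz": 0, "ax": 0, "ay": 0, "az": -15}, {"tx": -0.035, "ty": -0.195, "tz": 0, "ax": 0, "ay": 0, "az": -17}, {"tx": -0.055, "ty": -0.23, "tz": 0, "ax": 0, "ay": 0, "az": -17}, {"tx": -0.075, "ty": -0.265, "tz": 0, "ax": 0, "ay": 0, "az": -17}, {"tx": -0.1, "ty": -0.298, "tz": 0.01, "ax": 0, "ay": 0, "az": -17}, {"tx": -0.125, "ty": -0.33, "tz": 0.02, "ax": 0, "ay": 0, "az": -17}, {"tx": -0.162, "ty": -0.374, "tz": 0.03, "ax": 0, "ay": 0, "az": -17}, {"tx": -0.162, "ty": -0.374, "tz": 0.03, "ax": 0, "ay": 0, "az": -17}, {"tx": -0.162, "ty": -0.374, "tz": 0.03, "ax": 0, "ay": 0, "az": -17}, {"tx": -0.162, "ty": -0.374, "tz": 0.03, "ax": 0, "ay": 0, "az": -17}, {"tx": -0.162, "ty": -0.374, "tz": 0.03, "ax": 0, "ay": 0, "az": -17}])

```text
clock: 10.12
tool_pos: [0.4054, 0.188, 0.1964]
tcp_rot: [1.0, -0.003, -0.001, 0.001]
ft_force: [0.3, -0.2, 0.1]
gripper_width: -0.001
grip_force: 0.0
```

Run:
```python
from h import *
import pickle
im=cams.get_image("wrist"); save(im,"w5.png");s=readout.read_state()
pickle.dump((im,s),open("w5.pkl","wb"))
print(s["clock"],s["tool_pos"],R.from_quat(s["tcp_rot"]).as_matrix().round(4).tolist())
T=R.from_quat(s["tcp_rot"]).as_matrix()
for n in ["print_top","key_c"]:
    for r in models.recognise(n,im)[:4]:
        px=np.array(r["at"])*[512,384]; P=atz(im,px,.0555);print(n,round(r["p"],2),px.round(),P.round(3),(T.T@(P+[0,0,.011]-s["tool_pos"])).round(4))
a=cv2.imread("pics/w5.png");cv2.imwrite("pics/w5b.png",cv2.resize(a,(800,600),interpolation=cv2.INTER_CUBIC))
```

```text
10.1667 [0.40571013 0.18768813 0.19666947] [[1.0, -0.0064, -0.0007], [-0.0064, -1.0, -0.0016], [-0.0007, 0.0016, -1.0]]
print_top 0.93 [252. 155.] [0.427 0.194 0.055] [ 0.0209 -0.0068  0.1301]
key_c 0.92 [104. 151.] [0.432 0.341 0.055] [ 0.0252 -0.1535  0.1299]
key_c 0.56 [146. 152.] [0.43  0.298 0.055] [ 0.0239 -0.1109  0.13  ]
key_c 0.56 [180. 152.] [0.43  0.264 0.055] [ 0.0238 -0.0771  0.13  ]
```

View pics/w5b.png

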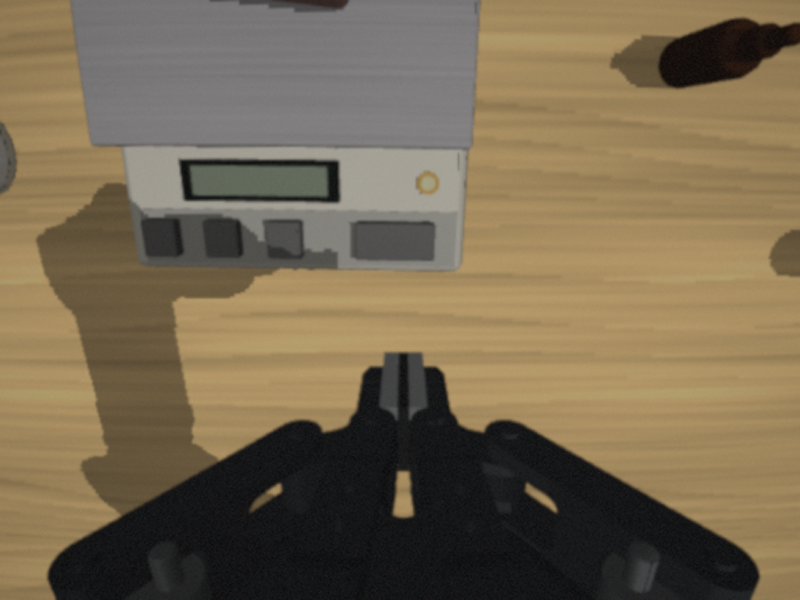

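The wrist view shows the wide print key at (392,240), matching the detector. The nearest other key, at (284,240), is well clear, and so is the dropper.

Request:
arm_command(deltas=[{"tx": 0.01, "ty": -0.004, "tz": 0.035, "ax": 0, "ay": 0, "az": 0}, {"tx": 0.021, "ty": -0.007, "tz": 0.07, "ax": 0, "ay": 0, "az": 0}, {"tx": 0.021, "ty": -0.007, "tz": 0.1, "ax": 0, "ay": 0, "az": 0}, {"tx": 0.021, "ty": -0.007, "tz": 0.118, "ax": 0, "ay": 0, "az": 0}, {"tx": 0.021, "ty": -0.007, "tz": 0.124, "ax": 0, "ay": 0, "az": 0}, {"tx": 0.021, "ty": -0.007, "tz": 0.128, "ax": 0, "ay": 0, "az": 0}, {"tx": 0.021, "ty": -0.007, "tz": 0.131, "ax": 0, "ay": 0, "az": 0}, {"tx": 0.021, "ty": -0.007, "tz": 0.133, "ax": 0, "ay": 0, "az": 0}, {"tx": 0.021, "ty": -0.007, "tz": 0.135, "ax": 0, "ay": 0, "az": 0}, {"tx": 0.021, "ty": -0.007, "tz": 0.136, "ax": 0, "ay": 0, "az": 0}, {"tx": 0.021, "ty": -0.007, "tz": 0.136, "ax": 0, "ay": 0, "az": 0}])

```text
clock: 11.18
tool_pos: [0.4267, 0.1964, 0.0622]
tcp_rot: [1.0, -0.002, 0.001, -0.0]
ft_force: [1.0, -2.3, 3.1]
gripper_width: 0.002
grip_force: 2.1
```

Request:
arm_command(deltas=[{"tx": 0, "ty": 0, "tz": 0.001, "ax": 0, "ay": 0, "az": 0}, {"tx": 0, "ty": 0, "tz": 0.0025, "ax": 0, "ay": 0, "az": 0}, {"tx": 0, "ty": 0, "tz": 0.0025, "ax": 0, "ay": 0, "az": 0}])

```text
clock: 11.43
tool_pos: [0.4267, 0.1965, 0.0593]
tcp_rot: [1.0, -0.002, 0.001, -0.0]
ft_force: [0.9, -2.6, 5.5]
gripper_width: 0.003
grip_force: 3.0
```

Request:
arm_command(deltas=[{"tx": 0, "ty": 0, "tz": -0.01, "ax": 0, "ay": 0, "az": 0}, {"tx": 0, "ty": 0, "tz": -0.04, "ax": 0, "ay": 0, "az": 0}, {"tx": 0, "ty": 0, "tz": -0.08, "ax": 0, "ay": 0, "az": 0}, {"tx": 0, "ty": 0, "tz": -0.12, "ax": 0, "ay": 0, "az": 0}, {"tx": 0, "ty": 0, "tz": -0.15, "ax": 0, "ay": 0, "az": 0}, {"tx": 0, "ty": 0, "tz": -0.15, "ax": 0, "ay": 0, "az": 0}, {"tx": 0, "ty": 0, "tz": -0.15, "ax": 0, "ay": 0, "az": 0}])

```text
clock: 12.02
tool_pos: [0.4266, 0.1978, 0.2104]
tcp_rot: [1.0, -0.001, 0.002, -0.001]
ft_force: [-0.0, 0.3, -0.5]
gripper_width: -0.0
grip_force: 0.0
```

Run:
```python
from h import *
im=cams.get_image("scene");save(im,"s6.png")
a=cv2.imread("pics/s6.png")[90:330,170:400]
cv2.imwrite("pics/s6b.png",cv2.resize(a,None,fx=2.5,fy=2.5,interpolation=cv2.INTER_CUBIC))
```

```text
(no output)
```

View pics/s6b.png

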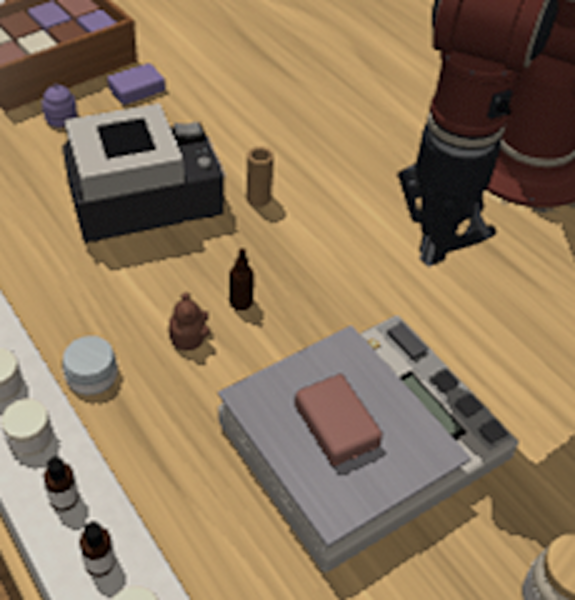

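The scene view shows the cover shut at (125,150), the print key back up at (407,340), everything else where it stood, and the hand clear of everything.

```bash
python3 -c "
from h import *
print(workorder.finish_job())"
```

```text
the job is handed in; nothing more can be done
None
```

I closed the printer's cover gently, switched its rocker on and tapped the scale's print key once, then took the hand clear and handed the job in at about 12 s; no printed label showed in the last picture, and no verdict came back.

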